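Rock a round mirror out of its tray and stand it on its easel

TASK

The round mirror lies sunk in its round wooden tray: press down its side at the rim's notch, where a block juts out, over the deep half of the tray, so that it rocks up and stays leaning there with its opposite edge raised. Then take it by the raised edge, lift it out and stand it on the chrome easel, leaning back on the posts with its glass facing out over the lips, and let go. Leave the saucer, the varnish bottle, the nail buffer and the ring cone where they are.

Things in the scene. Friction and masses are not known exactly. Their poses are not given: they have to be found in the camera images.
- tray: Fixed round drum of dark wood, 126 mm across, 64 mm high; origin at the centre of its underside, z up, x towards the notch. Round pocket 104 mm across: on the -x side a flat shelf 55 mm above the counter, on the +x side a deep half. The rim is 9 mm above the shelf but for a notch 40 mm wide on the +x side, down to shelf level; outside it a block, 44 mm wide and 55 mm high, juts out to x = +92 mm.
- press_point (a point): Point of the tray on the mirror's top face as it lies at the start, 36 mm from the tray's centre towards the notch. Pushed 35 mm straight down here with a few newtons, the mirror tips over the shelf's edge, slides into the deep half, and when let go stays leaning at about 65 degrees from level, glass towards the notch, its raised edge opposite the notch, about 100 mm above the counter.
- shelf_edge (a point): Middle of the shelf's straight, rounded edge, on which the mirror rocks and leans; it runs along the tray's y at x = +6 mm of the tray, 55 mm above the counter. The leaning mirror's raised part stands about 40 mm (along its face) beyond this edge: fingers pointing down and towards the notch along its face can grip its thickness, reaching no more than about 25 mm past its raised edge, or they hit the shelf.
- deep_floor (a point): Point on the floor of the deep half, 6 mm above the counter, 34 mm from the tray's centre towards the notch; the rocked mirror's low edge comes to rest near it. The deep half's far wall is upright (at x = +51 mm of the tray) down to 31 mm above the counter, then slopes in to x = +37 mm at the floor.
- mirror: Loose round mirror: a flat steel-framed disc 100 mm in diameter and 8 mm thick, 0.13 to 0.21 kg; origin at the disc's centre, z along its axis, out of the glass face (x and y lie in the disc; its turn about z is arbitrary). At the start it lies flat in the tray's pocket, glass up, its centre 59 mm above the counter, its top 1 mm below the rim, with 2 mm of play all round.
- stand: Fixed chrome easel; origin on the counter, midway between its two feet, z up, x towards the lips. The feet are bars along x, 12 mm wide and high, at y = -28 and +28 mm, x -50 to +40 mm (44 mm clear between them), joined by a low bar at x = -42 mm. Each foot carries a lip (8 mm thick, inner face at x = +12 mm, top 30 mm above the counter) and a back post.
- slot (a point): Middle of the easel's slot, level with the feet's tops (12 mm above the counter), at x = +3 mm of the easel; the slot is 18 mm wide along x, between posts and lips. The mirror's rim rests on the inner edges of both feet, so it dips 5 mm lower between them; its centre is then at the easel's y = 0, 52 to 58 mm above the counter.
- posts (a point): Midway between the tops of the two back posts, on their front faces, 70 mm above the counter. Each post is 12 mm wide; its front face rises from x = -6 mm of the easel at the foot's top, leaning 15 degrees back towards -x. The mirror leans back on them 15 to 25 degrees from upright, glass towards the lips (+x). The 44 mm between the posts is free for a finger.
- saucer: Loose brass soap saucer, a bowl 100 mm across and 22 mm high; origin at the centre of its underside. Bystander.
- varnish: Loose squat glass varnish bottle, 56 mm across, with a black cap, 87 mm high in all; origin at the centre of its underside. Bystander.
- buffer: Loose wooden nail buffer block, 35 by 95 by 30 mm, long along y; origin at the centre of its underside. Bystander.
- cone: Loose white ceramic ring cone, 70 mm across its foot and 98 mm high; origin at the centre of its underside. Bystander.
Things that resemble listed ones, but are neither listed nor needed, are in the scene too. Leave any red look-alike of the stand alone.

How it is judged:
On the way, in this order (a step that is already met when the one before it is completed fails the run):
1. the mirror is rocked up: it leans in the tray at 40 degrees or more from level (angle between mirror's own z axis and vertical between 0.7 and 1.4 rad and horizontal distance between mirror and tray below 0.03 m and z of mirror in the frame of tray below 0.085 m), for 0.3 s.
2. the mirror is held by the fingers, lifted clear of the tray (z of mirror in the frame of tray above 0.12 m and contact force between the fingers and mirror above 1 N), for 0.2 s.
At the end, for the whole second after the job is handed in: The mirror stands released and still on the easel: centre within 12 mm of its middle in y, x -30 to +10 mm, 45 to 64 mm above the counter; square to it within 10 degrees; glass towards the lips and turned 5 to 32 degrees up (leaning back on the posts) (x of mirror in the frame of stand between -0.03 and 0.01 m and y of mirror in the frame of stand between -0.012 and 0.012 m and z of mirror in the frame of stand between 0.045 and 0.064 m and angle between mirror's own z axis and vertical between 1 and 1.48 rad and angle between the z axis of mirror and the y axis of stand, either way round above 1.4 rad and linear speed of mirror below 0.02 m/s and contact force between the fingers and mirror below 0.1 N); the robot touches nothing.
It fails at once if the saucer is moved by more than 30 mm (distance of saucer from where it was at the start of the episode above 0.03 m).
It fails at once if the varnish bottle is moved by more than 30 mm (distance of varnish from where it was at the start of the episode above 0.03 m).
It fails at once if the nail buffer is moved by more than 30 mm (distance of buffer from where it was at the start of the episode above 0.03 m).
It fails at once if the ring cone is moved by more than 30 mm (distance of cone from where it was at the start of the episode above 0.03 m).
It also fails if it takes over 64 s, if anything falls off the work surface, if the arm or the gripper's body presses on something with over 40 N, if the wrist force passes 120 N, or if a joint passes its speed limit or range.

ROBOT

A 6-joint arm with a two-finger parallel gripper is mounted at the origin on the work surface. World frame = base frame: x ahead of the robot, y to its left, z up, the work surface at z = 0. Lengths are in m, angles in rad, forces in N, time in s.
With the tool pointing down it reaches from about 0.35 to 0.775 m from the base axis. Payload 5.5 kg.
Tool frame: the origin (TCP) lies midway between the tips of the shut fingers; the grasp point (between the pads) lies 19 mm behind it; x points along the fingers, y is the direction in which the jaws open and shut, and the axes are right-handed (so a half turn about x gives the same grasp; the last joint's range is limited). The gripper opens to 85 mm and grips with 20 to 120 N. Pads are 22 mm wide; open, the fingers measure 114 mm over their backs; the gripper's body (76 mm by 85 mm) begins 54 mm behind the grasp point. The pads swing forward as they close: fully open they stand 13 mm farther back than shut.
Start: joints at [1.181, 0.313, 0.046, 1.304, 0, 1.431], TCP at [0.142, 0.557, 0.231] pointing down, gripper open.
Joint ranges: [-2.76, 2.76], [-0.86, 1.69], [-1.03, 1.26], [-2.2, 2.34], [-1.47, 1.5], [-3.14, 3.14]. Speed limits (rad/s): [2.57, 2.57, 3.14, 3.14, 3.14, 3.14].

INTERFACE

Orientations are given as a unit quaternion [w, x, y, z].
In Python, from workcell import env, optics, order, models gives the robot as it stands. The module is installed in compiled form; this text tells all that it offers.
- The arm moves only by the tool servo_tool, never from a script. Its argument "moves" is a list of rows, each a list of 5 numbers: the shift along the tool's x, y, z in cm, then the turn about the tool's x in rad, then the closure, from -1 (fully open) to 1 (shut). A call has exactly 10 rows; each row shifts and turns the commanded pose from where the row before left it, along the tool's axes as they then stand; what a row does not reach is not made up. A row lasts 1/8 s, in which the tool goes at most 62.5 mm and 10.7 degrees, less where a joint would pass 70% of its speed; a pose out of reach is approached as far as the arm can. A call is refused whole if a number of a shift passes 6.25 or a number of a turn 0.188, either way. A call with a gripper value outside its range is refused whole. The fingers move at their own pace and stop on an object; "grip_force" is the grip in N (left out, the last holds). Time passes only in rows, so rows that do not move let the fingers close, or fill a call up. It gives the time, the measured TCP pose, the force and the opening at its end, in the units of the state.
- env.get_state(): the state, without advancing time (a new reading comes with each control period).
- optics.read_camera(name): name is "side" or "top"; returns a dict with "pixels" (480x640x3 uint8, blue, green, red), "vertical_fov" (degrees; the focal length in pixels is half the picture's height over the tangent of half this angle, whatever the lens; pixels are square), "cx", "cy" (the principal point, pixels), "extrinsics" (4x4, takes a point from world to camera coordinates). Camera axes: x right, y up, looking along -z (the intrinsics and any distortion apply to the point x, -y, -z); pixel columns grow to the right and rows downward; lengths in m; the calibration is good to about 2 mm. A picture is of the moment at which its call begins. There is no depth.
- order.hand_in(): hands the job in, once; it reports no verdict.
Trained networks look in a picture, given as the dict that the camera call returned (one of the last four; its "shot" number tells which), for a name from the list of things; names that differ only in an ending like _2 or _b are one class to them, and where a whole thing is asked for, a point or a joint stands for the part that bears it (a point fixed in the world has none). Each returns a list of dicts, best first, with "conf" (0 to 1); they miss things now and then, are a little off and sometimes report something else, mostly with a low value. They report only what shows in the picture. A call takes as long as a camera call. They do not tell look-alikes from the thing itself.
- models.outline_of(name, picture): "pixels" (480x640 bool, what is visible of it) and "location" ([column, row] in pixels, amid what is visible of it).
- models.pinpoint(name, picture): "location" ([column, row] in pixels: a listed point, or the origin of a listed thing).
The state is a dict: "clock": time; "joint_pos": joint angles; "qvel": joint speeds; "tau": joint torques, N m; "tcp_pos": TCP position; "orientation": TCP orientation; "wrist_force": force on the tool from outside, world axes, zero at the start; "ft_torque": the same for the moment, N m; "finger_gap": finger opening in m.
Only numpy, scipy, OpenCV 4.12 (cv2) and the standard library are available. Lean on these libraries where they do the work, as an engineer would, in place of code of your own. Each camera call takes 0.05 s, during which the arm holds its last target.

## Working session

There is one attempt and no reset: what is moved stays moved. The work goes in short steps, Python scripts to look and compute and a tool call to move; the robot and the scene stay as the last step left them, time stands still between calls to the robot, and variables do not carry over. Pictures are saved under pics/ and viewed, and the job is handed in when it is done.

Besides the shell and the picture viewer there is one more tool, called after ">>>" by a JSON object that holds its "name" and its "arguments". servo_tool: Moves the arm, as the interface text tells. Its arguments: {"type":"object","properties":{"moves":{"type":"array"},"grip_force":{"type":"number"}},"required":["moves"]}

```bash
mkdir -p pics; python3 - <<'E'
from workcell import env, optics, order, models
import cv2,numpy as np
s=env.get_state(); print({k:np.round(v,3).tolist() for k,v in s.items()})
for n in ["side","top"]:
    p=optics.read_camera(n); cv2.imwrite(f"pics/{n}0.png",p["pixels"])
    print(n,{k:(np.round(v,4).tolist() if k!="pixels" else 0) for k,v in p.items() })
    for t in ["tray","press_point","shelf_edge","deep_floor","mirror","stand","slot","posts","saucer","varnish","buffer","cone"]:
        r=models.pinpoint(t,p); print(t,[(np.round(q["location"],1).tolist(),round(q["conf"],2)) for q in r[:4]])
E
```

```text
{'clock': 0.0, 'joint_pos': [1.181, 0.314, 0.045, 1.304, 0.0, 1.431], 'qvel': [0.0, -0.002, 0.001, -0.002, 0.001, 0.0], 'tau': [-0.001, -48.062, 29.854, 0.019, -0.0, 0.0], 'tcp_pos': [0.142, 0.557, 0.23], 'orientation': [0.701, 0.087, 0.702, -0.089], 'wrist_force': [-0.238, -0.263, 0.512], 'ft_torque': [0.027, -0.012, 0.031], 'finger_gap': 0.085}
side {'pixels': 0, 'vertical_fov': 46.1414, 'cx': 329.3697, 'cy': 236.9263, 'extrinsics': [[0.8497, -0.5268, -0.0223, -0.4835], [0.3367, 0.5095, 0.7919, -0.2566], [-0.4058, -0.6804, 0.6103, -0.9511], [0.0, 0.0, 0.0, 1.0]], 'shot': 1}
tray [([277.9, 240.5], 0.71)]
press_point [([290.6, 210.5], 0.72), ([376.8, 218.4], 0.17)]
shelf_edge [([279.9, 217.5], 0.69)]
deep_floor [([279.8, 215.2], 0.48)]
mirror [([277.8, 214.4], 0.85)]
stand [([395.1, 294.6], 0.96), ([267.1, 358.6], 0.74), ([315.2, 279.4], 0.65), ([345.3, 330.4], 0.57)]
slot [([397.6, 290.0], 0.97), ([265.9, 352.5], 0.82), ([318.4, 280.2], 0.81), ([345.4, 329.1], 0.63)]
posts [([252.4, 338.8], 0.85), ([335.0, 314.2], 0.82), ([390.7, 273.7], 0.8), ([278.5, 238.6], 0.42)]
saucer [([381.3
[... 296 characters left out ...]
106, 0.1828, -0.5802], [-0.1831, 0.0409, 0.9822, -0.8109], [0.0, 0.0, 0.0, 1.0]], 'shot': 2}
tray []
press_point [([222.4, 240.6], 0.64)]
shelf_edge []
deep_floor [([233.3, 244.0], 0.6)]
mirror [([234.2, 257.8], 0.57)]
stand [([391.8, 365.4], 0.96), ([325.9, 265.7], 0.89), ([272.8, 150.3], 0.64), ([386.1, 214.5], 0.61)]
slot [([403.2, 277.1], 0.67), ([395.6, 362.0], 0.65), ([325.6, 266.2], 0.6), ([385.0, 211.6], 0.58)]
posts [([402.8, 380.2], 0.97), ([331.1, 276.3], 0.95), ([399.5, 215.7], 0.79), ([411.4, 292.7], 0.56)]
saucer [([270.5, 147.1], 0.88)]
varnish [([446.7, 159.9], 0.73)]
buffer [([171.7, 158.4], 0.89), ([269.7, 148.9], 0.56)]
cone [([355.0, 150.2], 0.96), ([172.4, 159.9], 0.31)]
```

View pics/side0.png

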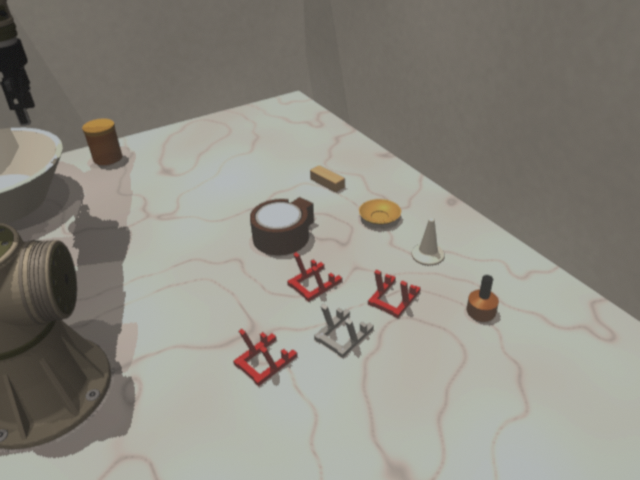

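View pics/top0.png

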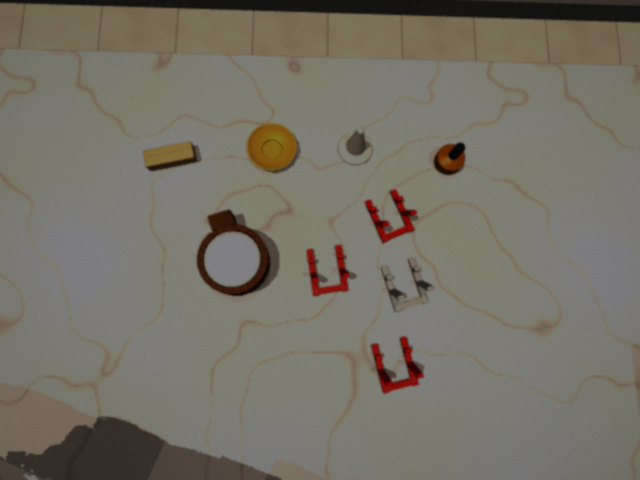

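The notch points roughly away from the robot in the top view (block at 222,219; mirror at 234,258). The chrome easel is at top (405,285) and side (343,330), and the other three are red. Next I'll fit simple shape models to the outlines in both views.

```bash
cat > h.py <<'E'
import numpy as np,cv2
from scipy.optimize import minimize
def proj(p,X):
    X=np.atleast_2d(X); E=np.array(p["extrinsics"]); c=X@E[:3,:3].T+E[:3,3]
    f=240/np.tan(np.radians(p["vertical_fov"])/2)
    return np.c_[p["cx"]+f*c[:,0]/-c[:,2], p["cy"]+f*(-c[:,1])/-c[:,2]]
def ray(p,uv,z):
    E=np.array(p["extrinsics"]);f=240/np.tan(np.radians(p["vertical_fov"])/2)
    uv=np.atleast_2d(uv).astype(float)
    d=np.c_[(uv[:,0]-p["cx"])/f,-(uv[:,1]-p["cy"])/f,-np.ones(len(uv))]@E[:3,:3]
    o=-E[:3,:3].T@E[:3,3]
    return o+d*((z-o[2])/d[:,2])[:,None]
def box(x0,x1,y0,y1,z0,z1,sh0=0,sh1=0):
    return np.array([[x+(sh1 if z==z1 else sh0),y,z] for x in(x0,x1) for y in(y0,y1) for z in(z0,z1)])
def disc(r,z,n=48):
    a=np.linspace(0,2*np.pi,n,endpoint=False); return np.c_[r*np.cos(a),r*np.sin(a),0*a+z]
TRAY=[np.r_[disc(.063,0),disc(.063,.064)],box(.05,.092,-.022,.022,0,.055)]
t=np.tan(np.radians(15))
STAND=[]
for y in(-.028,.028):
    STAND+=[box(-.05,.04,y-.006,y+.006,0,.012),box(.012,.020,y-.006,y+.006,.012,.030),
            box(-.014,-.006,y-.006,y+.006,.012,.070,0,-.058*t)]
STAND+=[box(-.048,-.036,-.028,.028,0,.012)]
def place(P,q):
    c,s=np.cos(q[2]),np.sin(q[2]); return P@np.array([[c,s,0],[-s,c,0],[0,0,1]])+[q[0],q[1],0]
S=4
def render(p,parts,q):
    m=np.zeros((480*S,640*S),np.uint8)
    for P in parts:
        uv=proj(p,place(P,q)); cv2.fillConvexPoly(m,np.round(cv2.convexHull(((uv+.5)*S).astype(np.float32))).astype(np.int32),1)
    return cv2.resize(m.astype(np.float32),(640,480),interpolation=cv2.INTER_AREA)
def fit(ps,ms,parts,q0):
    def cost(q):
        c=0
        for p,m in zip(ps,ms):
            r=render(p,parts,q); c+=1-np.minimum(r,m).sum()/np.maximum(r,m).sum()
        return c
    best=None
    for dy in(-.3,0,.3):
        s0=np.array(q0)+[0,0,dy]
        r=minimize(cost,s0,method="Nelder-Mead",options=dict(initial_simplex=np.array([s0,s0+[.02,0,0],s0+[0,.02,0],s0+[0,0,.3]]),xatol=1e-4,fatol=1e-4))
        if best is None or r.fun<best.fun: best=r
    return best.x,best.fun
E
python3 - <<'E'
from workcell import env, optics, models
from h import *
ps=[optics.read_camera("side"),optics.read_camera("top")]
tray=[];st=[]
for p,g in zip(ps,[(343,330),(405,285)]):
    for n in["tray","stand","mirror"]:
        rs=models.outline_of(n,p); print(n,[(np.round(r["location"]).tolist(),round(r["conf"],2),int(r["pixels"].sum())) for r in rs])
        if n=="tray": tray.append(rs[0]["pixels"]|models.outline_of("mirror",p)[0]["pixels"] if rs else None)
        if n=="stand": st.append(min(rs,key=lambda r:np.hypot(*(np.array(r["location"])-g)))["pixels"])
        if n=="mirror" and rs:
            m=rs[0]["pixels"].astype(np.uint8); c=max(cv2.findContours(m,0,1)[0],key=len)[:,0]
            w=ray(p,c,.063)[:,:2]; A=np.c_[2*w,np.ones(len(w))]; s=np.linalg.lstsq(A,(w**2).sum(1),rcond=None)[0]
            print("mirror circ",s[:2],np.sqrt(s[2]+s[0]**2+s[1]**2))
np.savez("masks.npz",tray=np.array(tray),st=np.array(st))
print("stand guess",[ray(p,g,.02)[0] for p,g in zip(ps,[(343,330),(405,285)])])
for nm,ms,parts,g in(("tray",tray,TRAY,ray(ps[1],(234,258),.06)[0]),("stand",st,STAND,ray(ps[1],(405,285),.02)[0])):
    k=[i for i in(0,1) if ms[i] is not None]
    q,c=fit([ps[i] for i in k],[ms[i].astype(np.float32) for i in k],parts,[g[0],g[1],.2]); print(nm,q,c)
    for i in k:
        q1,c1=fit([ps[i]],[ms[i].astype(np.float32)],parts,q); print("  single",i,q1,c1)
    for i in(0,1):
        im=ps[i]["pixels"] if nm=="tray" else vis[i]
        if nm=="tray": vis=globals().get("vis",[p["pixels"].copy() for p in ps]); im=vis[i]
        cs=cv2.findContours((render(ps[i],parts,q)>.5).astype(np.uint8),1,1)[0]; cv2.drawContours(im,cs,-1,(0,255,0),1)
out=[cv2.resize(vis[0][180:380,220:420],(390,390),interpolation=cv2.INTER_CUBIC),cv2.resize(vis[1][190:330,180:450],(410,213),interpolation=cv2.INTER_CUBIC)]
o=np.zeros((400,800,3),np.uint8);o[:390,:390]=out[0];o[:213,390:]=out[1];cv2.imwrite("pics/fit0.png",o)
E
```

```text
tray [([286.0, 234.0], 0.73, 2159), ([377.0, 212.0], 0.32, 833)]
stand [([336.0, 328.0], 0.87, 1174), ([386.0, 290.0], 0.72, 966), ([263.0, 356.0], 0.67, 1490), ([309.0, 277.0], 0.58, 1067)]
mirror [([277.0, 214.0], 0.84, 948)]
mirror circ [0.5321079  0.15092004] 0.04858677288017757
tray [([224.0, 232.0], 0.91, 2128)]
stand [([340.0, 269.0], 0.89, 797), ([414.0, 289.0], 0.74, 1045), ([400.0, 382.0], 0.72, 964), ([387.0, 225.0], 0.65, 925)]
mirror [([234.0, 259.0], 0.88, 2332)]
mirror circ [0.53322634 0.14859063] 0.048024515138686635
stand guess [array([ 0.48764264, -0.17870677,  0.02      ]), array([ 0.49158972, -0.17175024,  0.02      ])]
tray [0.5337563  0.14937479 0.32796992] 0.1044355034828186
  single 0 [0.53254407 0.15059751 0.3462215 ] 0.034275949001312256
  single 1 [0.53472078 0.14856997 0.32786399] 0.043673574924468994
stand [ 0.49934451 -0.17227714  0.28714797] 0.2937517762184143
  single 0 [ 0.49883802 -0.16935047  0.3054864 ] 0.14995169639587402
  single 1 [ 0.49948732 -0.17273322  0.29449575] 0.07723695039749146
```

View pics/fit0.png

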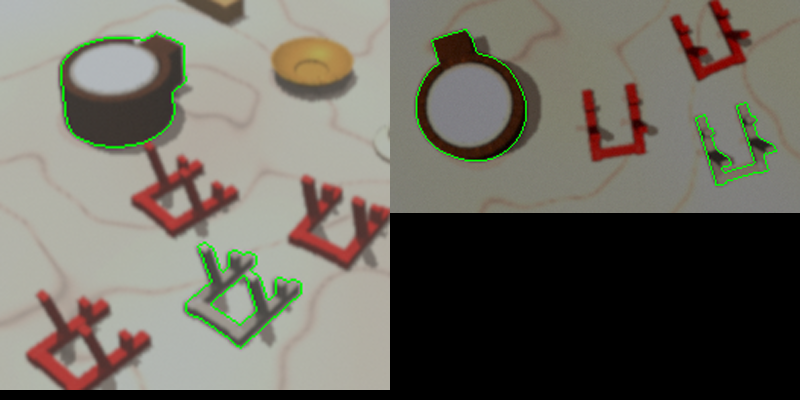

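```bash
cat > g.py <<'E'
from workcell import env
import numpy as np
from scipy.spatial.transform import Rotation as R
T=np.array([.5335,.1495]);TY=.333; SP=np.array([.499,-.171]);SY=.295
def fr(o,yaw,x,y): return np.r_[o+[np.cos(yaw)*x-np.sin(yaw)*y,np.sin(yaw)*x+np.cos(yaw)*y]]
def st():
    s=env.get_state(); q=np.array(s["orientation"]); M=R.from_quat(q[[1,2,3,0]]).as_matrix(); return s,M
def go(target,yaw=None):
    s,M=st(); p=np.array(s["tcp_pos"])
    print("t",round(s["clock"],2),"p",np.round(p,4),"F",np.round(s["wrist_force"],1),"gap",round(s["finger_gap"],4),"j6",np.round(s["joint_pos"],2))
    d=M.T@(np.array(target)-p)*100; print("tool axes x,y,z",np.round(M,3).T.tolist()); print("shift cm",np.round(d,2))
    if yaw is not None:
        w=np.array([np.cos(yaw),np.sin(yaw),0]); b=M.T@w # desired jaw dir in tool
        a=np.arctan2(b[2],b[1]); a=(a+np.pi/2)%np.pi-np.pi/2; print("turn about tool x",round(a,3),"or",round(a-np.sign(a)*np.pi,3))
E
python3 -c "
from g import *
go([*fr(T,TY,.037,0),.13],TY+np.pi/2)
go([*fr(T,TY,.037,0),.13],TY)"
```

```text
t 1.8 p [0.1422 0.5572 0.2313] F [ 0.3  0.4 -0.2] gap 0.0853 j6 [ 1.18  0.31  0.05  1.3  -0.    1.43]
tool axes x,y,z [[0.0, 0.0, -1.0], [0.247, 0.969, 0.0], [0.969, -0.247, 0.0]]
shift cm [ 10.13 -27.79  51.08]
turn about tool x -0.583 or 2.559
t 1.8 p [0.1422 0.5572 0.2313] F [ 0.3  0.4 -0.2] gap 0.0853 j6 [ 1.18  0.31  0.05  1.3  -0.    1.43]
tool axes x,y,z [[0.0, 0.0, -1.0], [0.247, 0.969, 0.0], [0.969, -0.247, 0.0]]
shift cm [ 10.13 -27.79  51.08]
turn about tool x 0.988 or -2.154
```

>>> {"name": "servo_tool", "arguments": {"moves": [[0,-2.78,5.1,0,1],[0,-2.78,5.1,0,1],[0,-2.78,5.1,0,1],[0,-2.78,5.1,0,1],[0,-2.78,5.1,0,1],[0,-2.78,5.1,0,1],[0,-2.78,5.1,0,1],[0,-2.78,5.1,0,1],[0,-2.78,5.1,0,1],[0,-2.78,5.1,0,1]], "grip_force": 30}}

```text
clock: 3.05
tcp_pos: [0.5689, 0.1603, 0.2315]
orientation: [0.702, 0.088, 0.701, -0.088]
wrist_force: [1.2, 0.5, 0.5]
finger_gap: 0.0002
```

>>> {"name": "servo_tool", "arguments": {"moves": [[0,0,0,-0.18,1],[0,0,0,-0.18,1],[0,0,0,-0.18,1],[0,0,0,-0.043,1],[3,0,0,0,1],[3,0,0,0,1],[3,0,0,0,1],[0,0,0,0,1],[0,0,0,0,1],[0,0,0,0,1]]}}

```text
clock: 4.3
tcp_pos: [0.5687, 0.1619, 0.143]
orientation: [0.698, -0.117, 0.696, 0.117]
wrist_force: [0.5, -0.3, 0.6]
finger_gap: 0.0001
```

```bash
python3 -c "
from g import *
go([*fr(T,TY,.037,0),.07],TY+np.pi/2)
from workcell import optics;import cv2
from h import proj
s,M=st();P=np.array(s['tcp_pos'])
o=[]
for n in('side','top'):
    p=optics.read_camera(n);uv=proj(p,[P,P+[0,0,.02]]);im=p['pixels'].copy();print(n,uv)
    for u in proj(p,[P,[*fr(T,TY,.036,0),.063]]): cv2.circle(im,(int(u[0]*1),int(u[1])),2,(0,255,0),1)
    c=uv[0].astype(int);o.append(cv2.resize(im[c[1]-80:c[1]+70,c[0]-75:c[0]+75],(400,400),interpolation=2))
cv2.imwrite('pics/a1.png',np.hstack(o))
"
```

```text
t 4.3 p [0.5687 0.1619 0.143 ] F [ 0.5 -0.3  0.6] gap 0.0001 j6 [ 0.14  0.38 -0.08  1.11  0.   -0.19]
tool axes x,y,z [[0.003, 0.0, -1.0], [-0.327, 0.945, -0.001], [0.945, 0.327, 0.003]]
shift cm [ 7.3  -0.02 -0.06]
turn about tool x 0.0 or -3.141
side [[287.87867803 175.84624449]
 [287.24291096 167.73792607]]
top [[217.61923533 230.65254535]
 [215.38009809 228.25174574]]
```

View pics/a1.png

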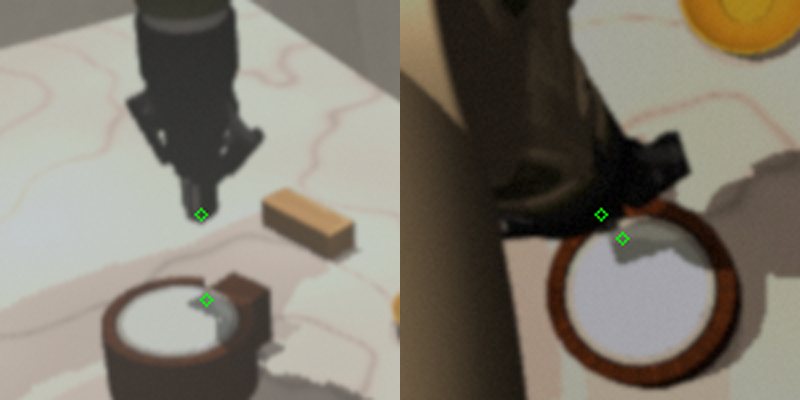

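The fingertips sit above the press point in both crops: the TCP projects onto the tips, and the press marker is near the notch. Pressing now.

>>> {"name": "servo_tool", "arguments": {"moves": [[3,0,0,0,1],[3,0,0,0,1],[1.5,0,0,0,1],[0.5,0,0,0,1],[0.6,0,0,0,1],[0.6,0,0,0,1],[0.6,0,0,0,1],[0.6,0,0,0,1],[0.6,0,0,0,1],[0.5,0,0,0,1]]}}

```text
clock: 5.65
tcp_pos: [0.5682, 0.1619, 0.0262]
orientation: [0.698, -0.117, 0.697, 0.117]
wrist_force: [1.6, 1.1, 2.6]
finger_gap: 0.0
```

```bash
python3 -c "
from g import *
go([*fr(T,TY,.037,0),.028])
from workcell import optics;import cv2
p=optics.read_camera('side');cv2.imwrite('pics/a2.png',cv2.resize(p['pixels'][130:280,200:400],(800,600),interpolation=2))
"
```

```text
t 5.65 p [0.5682 0.1619 0.0262] F [1.6 1.1 2.6] gap 0.0 j6 [ 0.14  0.48 -0.24  0.85  0.   -0.19]
tool axes x,y,z [[0.001, 0.0, -1.0], [-0.327, 0.945, 0.0], [0.945, 0.327, 0.001]]
shift cm [-0.18 -0.04  0.02]
```

View pics/a2.png

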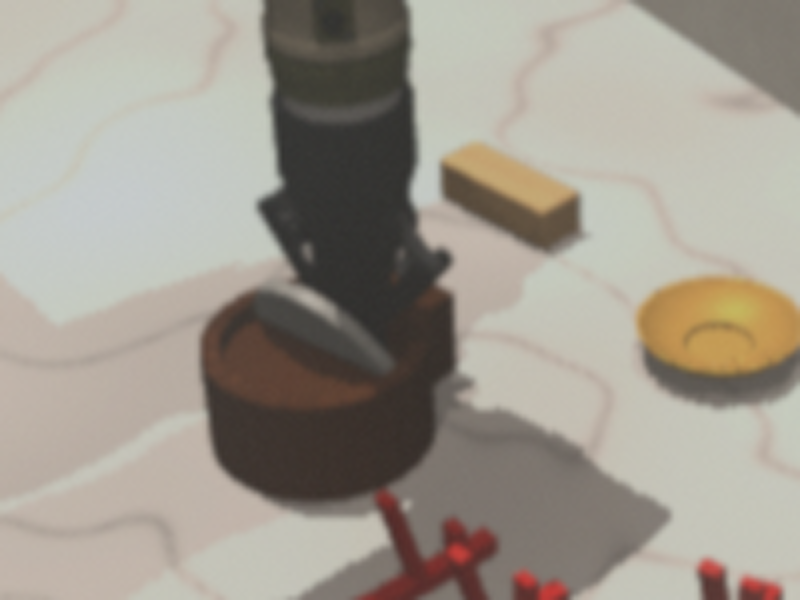

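>>> {"name": "servo_tool", "arguments": {"moves": [[-2,0,0,0,1],[-4,0,0,0,1],[-6,0,0,0,1],[-5,0,0,0,1],[0,0,0,0.18,0.5],[0,0,0,0.18,0.3],[0,0,0,0.18,0.3],[0,0,0,0.18,0.3],[0,0,0,0.18,0.3],[0,0,0,0.18,0.3]]}}

```text
clock: 6.95
tcp_pos: [0.5674, 0.1617, 0.1961]
orientation: [0.657, 0.26, 0.658, -0.26]
wrist_force: [0.6, -0.2, 0.3]
finger_gap: 0.0301
```

>>> {"name": "servo_tool", "arguments": {"moves": [[0,0,0,0.18,0.3],[0,0,0,0.18,0.3],[0,0,0,0.13,0.3],[0,-4,0,0,0.3],[0,-4,0,0,0.3],[0,-4,0,0,0.3],[0,0,0,0,0.3],[0,0,0,0,0.3],[0,0,0,0,0.3],[0,0,0,0,0.3]]}}

```text
clock: 8.2
tcp_pos: [0.455, 0.1226, 0.1961]
orientation: [0.576, 0.41, 0.576, -0.41]
wrist_force: [-0.0, -0.6, 1.0]
finger_gap: 0.0295
```

```bash
python3 -c "
from g import *
go([*fr(T,TY,.0,0),.08],TY)
from workcell import optics,models;import cv2
for n in('side','top'):
    p=optics.read_camera(n);r=models.outline_of('mirror',p);print([(x['location'],x['conf']) for x in r])
    cv2.imwrite('pics/b_%s.png'%n,p['pixels'])
    np.savez('b_%s.npz'%n,m=r[0]['pixels'] if r else 0,**{k:v for k,v in p.items()})
a=cv2.imread('pics/b_side.png')[150:300,200:350];b=cv2.imread('pics/b_top.png')[180:330,160:310]
cv2.imwrite('pics/a3.png',cv2.resize(np.hstack([a,b]),(800,400),interpolation=2))
"
```

```text
t 8.2 p [0.455  0.1226 0.1961] F [-0.  -0.6  1. ] gap 0.0295 j6 [ 0.09  0.13 -0.28  1.16  0.    1.33]
tool axes x,y,z [[-0.0, 0.0, -1.0], [0.945, 0.328, 0.0], [0.328, -0.945, -0.0]]
shift cm [11.61  8.3   0.03]
turn about tool x 0.001 or -3.14
[([277.8, 210.6], 0.9)]
[([245.8, 247.1], 0.87), ([250.2, 253.1], 0.31)]
```

View pics/a3.png

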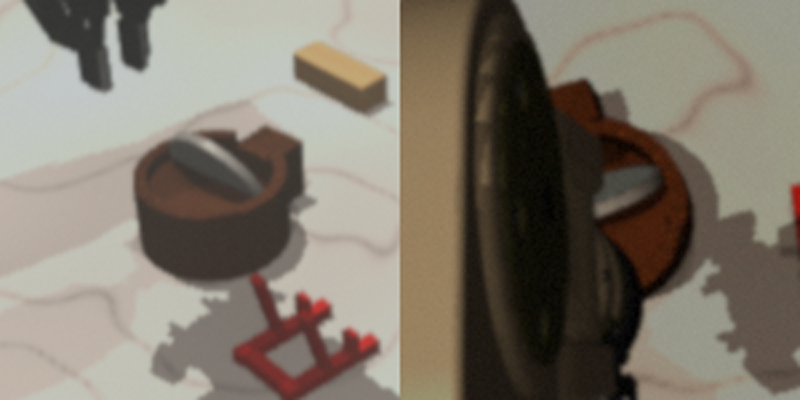

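```bash
cat > ov.py <<'E'
from g import *; from h import *
import sys
def mir(phi,s,yawoff=0,dz=0):
    # mirror in world: lean phi from level, raised part s beyond shelf edge
    d=np.array([-np.cos(phi),0,np.sin(phi)]);n=np.array([np.sin(phi),0,np.cos(phi)])
    top=np.array([.006,0,.055])+n*.004+d*s; c=top-d*.05
    a=np.linspace(0,2*np.pi,72,endpoint=False)
    P=np.vstack([c+.05*np.cos(a)[:,None]*d+.05*np.sin(a)[:,None]*np.array([0,1,0])+k*n for k in(-.004,.004)])
    return top,c,place(P,[*T,TY])
if __name__=="__main__":
    o=[]
    for n in('side','top'):
        z=np.load('b_%s.npz'%n);p={k:z[k] for k in z.files};im=cv2.resize(p['pixels'],None,fx=4,fy=4,interpolation=2)
        for (phi,s),col in zip([(65,.040),(65,.046),(60,.044)],[(0,255,0),(0,0,255),(255,0,0)]):
            t,c,P=mir(np.radians(phi),s); print(phi,s,t,c) if n=='side' else 0
            uv=((proj(p,P)+.5)*4).astype(np.int32); cv2.polylines(im,[cv2.convexHull(uv)],True,col,1)
        x,y=((230,170) if n=='side' else (200,200)); o.append(im[y*4:y*4+400,x*4:x*4+400])
    cv2.imwrite('pics/ov.png',np.hstack(o))
E
python3 ov.py
```

```text
65 0.04 [-0.0072795   0.          0.09294278] [0.01385141 0.         0.0476274 ]
65 0.046 [-0.00981521  0.          0.09838063] [0.0113157  0.         0.05306524]
60 0.044 [-0.0125359   0.          0.09510512] [0.0124641  0.         0.05180385]
```

View pics/ov.png

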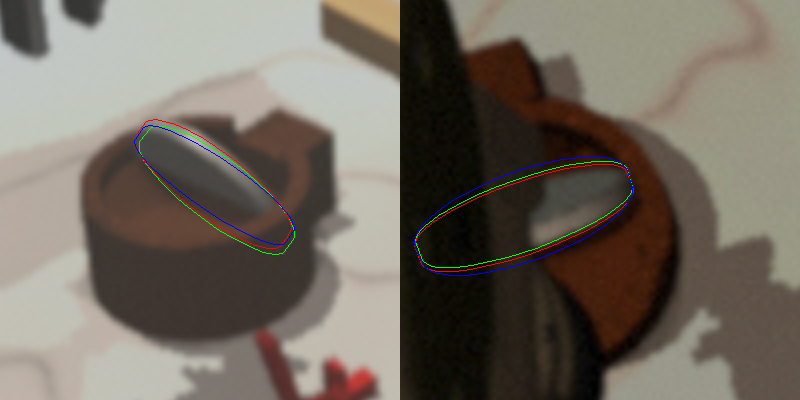

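>>> {"name": "servo_tool", "arguments": {"moves": [[0,4,0,0,0.3],[0,4,0,0,0.3],[5,0,0,0,0.3],[2,0,0,0,0.3],[1,0,0,0,0.3],[1,0,0,0,0.3],[1,0,0,0,0.3],[1,0,0,0,0.3],[0.8,0,0,0,0.3],[0,0,0,0,0.3]]}}

```text
clock: 9.65
tcp_pos: [0.5293, 0.1486, 0.0776]
orientation: [0.576, 0.41, 0.576, -0.41]
wrist_force: [0.6, -1.1, -0.7]
finger_gap: 0.03
```

```bash
python3 -c "
from g import *
go([*fr(T,TY,.024,0),.077],TY)
from workcell import optics,models;import cv2
p=optics.read_camera('side');cv2.imwrite('pics/a4.png',cv2.resize(p['pixels'][130:280,200:400],(800,600),interpolation=2))
"
```

```text
t 9.65 p [0.5293 0.1486 0.0776] F [ 0.6 -1.1 -0.7] gap 0.03 j6 [ 0.13  0.36 -0.28  0.93  0.    1.36]
tool axes x,y,z [[-0.001, -0.0, -1.0], [0.945, 0.328, -0.001], [0.328, -0.945, -0.0]]
shift cm [0.06 2.83 0.05]
turn about tool x 0.001 or -3.141
```

View pics/a4.png

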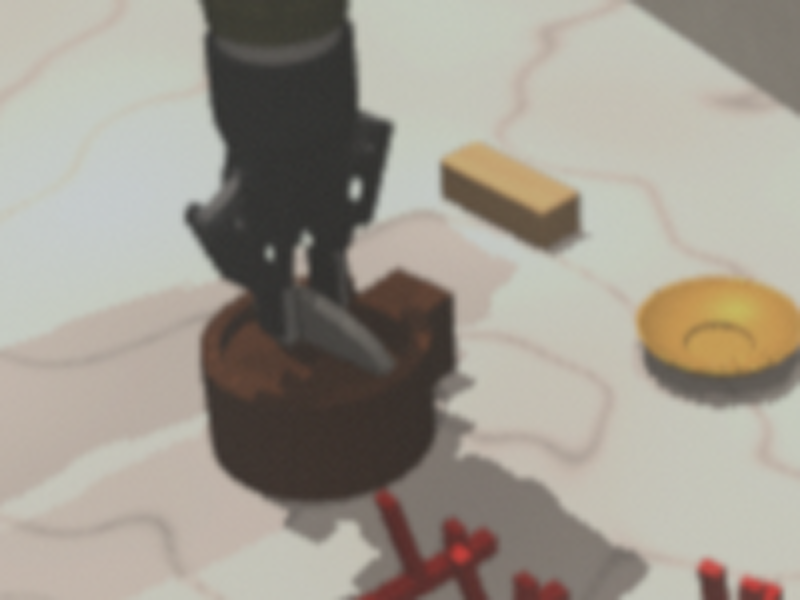

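>>> {"name": "servo_tool", "arguments": {"moves": [[0,0.5,0,0,0.3],[0,0.5,0,0,0.3],[0,0.5,0,0,0.35],[-0.2,0.5,0,0,0.45],[-0.2,0.5,0,0,0.5],[-0.2,0,0,0,0.6],[0,0,0,0,0.7],[0,0,0,0,1],[0,0,0,0,1],[0,0,0,0,1]], "grip_force": 30}}

```text
clock: 10.95
tcp_pos: [0.5459, 0.1546, 0.0839]
orientation: [0.573, 0.406, 0.579, -0.414]
wrist_force: [-21.5, -8.1, 15.3]
finger_gap: 0.0085
```

```bash
python3 -c "
from g import *
go([*fr(T,TY,.024,0),.077],TY)
from workcell import optics,models;import cv2
p=optics.read_camera('side');cv2.imwrite('pics/a5.png',cv2.resize(p['pixels'][130:280,200:400],(800,600),interpolation=2))
"
```

```text
t 10.95 p [0.5459 0.1546 0.0839] F [-21.5  -8.1  15.3] gap 0.0085 j6 [ 0.14  0.4  -0.21  0.98 -0.    1.37]
tool axes x,y,z [[-0.014, -0.005, -1.0], [0.945, 0.327, -0.015], [0.327, -0.945, 0.0]]
shift cm [0.68 1.07 0.07]
turn about tool x 0.001 or -3.141
```

View pics/a5.png

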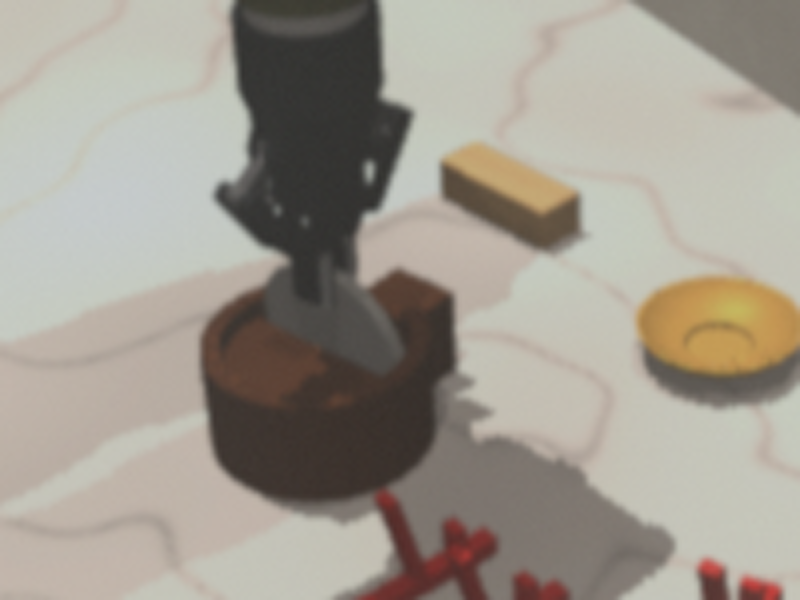

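>>> {"name": "servo_tool", "arguments": {"moves": [[-0.3,-0.4,0,0,1],[-0.5,-0.3,0,0,1],[-0.7,0,0,0,1],[-1,0,0,0,1],[-1,0,0,0,1],[-1,0,0,0,1],[-1,0,0,0,1],[-1,0,0,0,1],[0,0,0,0,1],[0,0,0,0,1]], "grip_force": 40}}

```text
clock: 12.25
tcp_pos: [0.5467, 0.1545, 0.1491]
orientation: [0.576, 0.41, 0.576, -0.41]
wrist_force: [0.3, -0.5, -2.0]
finger_gap: 0.0072
```

```bash
python3 -c "
from g import *
go([*fr(T,TY,.024,0),.077],TY)
from workcell import optics,models;import cv2
p=optics.read_camera('side');cv2.imwrite('pics/a6.png',cv2.resize(p['pixels'][130:280,200:400],(800,600),interpolation=2))
"
```

```text
t 12.25 p [0.5467 0.1545 0.1491] F [ 0.3 -0.5 -2. ] gap 0.0072 j6 [ 0.13  0.34 -0.13  1.11  0.    1.37]
tool axes x,y,z [[-0.0, 0.0, -1.0], [0.945, 0.328, -0.0], [0.328, -0.945, -0.0]]
shift cm [7.21 0.99 0.05]
turn about tool x 0.001 or -3.141
```

View pics/a6.png

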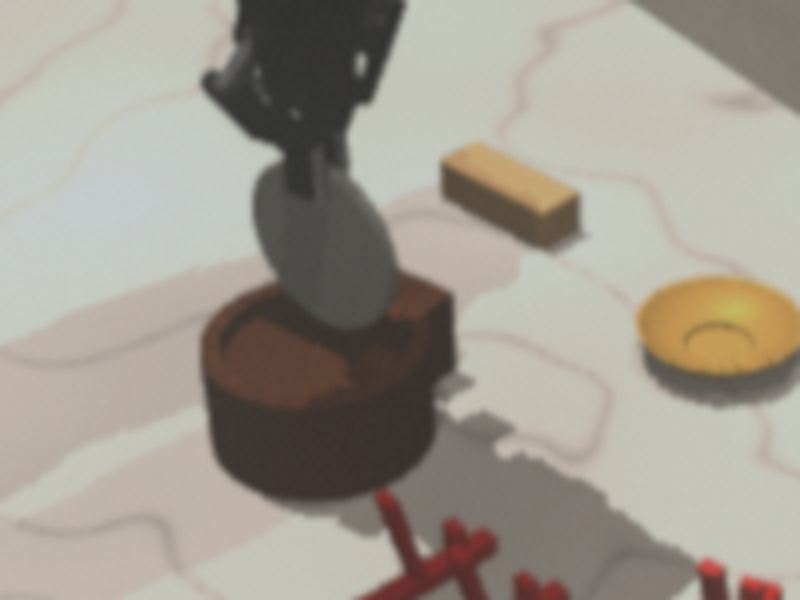

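>>> {"name": "servo_tool", "arguments": {"moves": [[-2,0,0,0,1],[-3,0,0,0,1],[-3,0,0,0,1],[0,0,0,0,1],[0,0,0,0,1],[0,0,0,0,1],[0,0,0,0,1],[0,0,0,0,1],[0,0,0,0,1],[0,0,0,0,1]]}}

```text
clock: 13.55
tcp_pos: [0.5469, 0.1545, 0.2293]
orientation: [0.576, 0.41, 0.576, -0.41]
wrist_force: [-1.3, -0.2, -2.3]
finger_gap: 0.0071
```

```bash
python3 -c "
from g import *
go([*fr(SP,SY,.003,0),.23],SY)
"
```

```text
t 13.55 p [0.5469 0.1545 0.2293] F [-1.3 -0.2 -2.3] gap 0.0071 j6 [0.13 0.3  0.02 1.29 0.   1.37]
tool axes x,y,z [[0.0, 0.0, -1.0], [0.945, 0.328, 0.0], [0.328, -0.945, -0.0]]
shift cm [ -0.07 -14.89  29.2 ]
turn about tool x 0.039 or -3.103
```

>>> {"name": "servo_tool", "arguments": {"moves": [[0,-0.5,1,0,1],[0,-1,2,0,1],[0,-1.5,3,0,1],[0,-2,3.9,0,1],[0,-2,3.9,0,1],[0,-2,3.9,0,1],[0,-2,3.9,0,1],[0,-1.9,3.6,0,1],[0,-1.2,2.5,0,1],[0,-0.8,1.5,0.039,1]]}}

```text
clock: 14.8
tcp_pos: [0.5012, -0.172, 0.2294]
orientation: [0.567, 0.422, 0.567, -0.422]
wrist_force: [0.3, 0.7, -1.2]
finger_gap: 0.007
```

>>> {"name": "servo_tool", "arguments": {"moves": [[1,0,0,0,1],[2,0,0,0,1],[1,0,0,0,1],[0,0,0,0,1],[0,0,0,0,1],[0,0,0,0,1],[0,0,0,0,1],[0,0,0,0,1],[0,0,0,0,1],[0,0,0,0,1]]}}

```text
clock: 16.05
tcp_pos: [0.5018, -0.1702, 0.1893]
orientation: [0.568, 0.421, 0.568, -0.421]
wrist_force: [-0.8, 0.4, -1.8]
finger_gap: 0.0073
```

```bash
cat > mf.py <<'E'
from g import *; from h import *
from workcell import optics,models
# fit mirror: near-vertical disc, params x,y (world), z, yaw, tilt
def mpts(q):
    x,y,z,yaw,th=q # th: glass turned up by th
    n=np.array([np.cos(yaw)*np.cos(th),np.sin(yaw)*np.cos(th),np.sin(th)]);h=np.array([-np.sin(yaw),np.cos(yaw),0]);v=np.cross(n,h)
    a=np.linspace(0,2*np.pi,72,endpoint=False)
    return np.vstack([np.array([x,y,z])+.05*np.cos(a)[:,None]*h+.05*np.sin(a)[:,None]*v+k*n for k in(-.004,.004)])
def rm(p,q):
    m=np.zeros((480*S,640*S),np.uint8)
    cv2.fillConvexPoly(m,np.round(cv2.convexHull(((proj(p,mpts(q))+.5)*S).astype(np.float32))).astype(np.int32),1)
    return cv2.resize(m.astype(np.float32),(640,480),interpolation=cv2.INTER_AREA)
def show(name,q=None,box=None,extra=[]):
    o=[]
    for n in('side','top'):
        p=optics.read_camera(n);im=cv2.resize(p['pixels'],None,fx=4,fy=4,interpolation=2)
        for e in extra:
            u=((proj(p,e)+.5)*4).astype(np.int32);cv2.polylines(im,[u],True,(0,255,0),1)
        if q is not None: cv2.polylines(im,[cv2.convexHull(((proj(p,mpts(q))+.5)*4).astype(np.int32))],True,(0,255,0),1)
        c=(proj(p,[[*SP,.08]])[0]*4).astype(int);o.append(im[max(c[1]-220,0):max(c[1]-220,0)+440,c[0]-200:c[0]+200])
    cv2.imwrite(name,np.hstack(o))
E
python3 - <<'E'
from mf import *
go([*fr(SP,SY,.003,0),.11],SY)
s,M=st();P=s['tcp_pos']
q=[P[0],P[1],P[2]-.019-.01-.02,SY,0]
for n in('side','top'):
    p=optics.read_camera(n);r=models.outline_of('mirror',p)
    for x in r[:2]: print(n,x['location'],x['conf'],x['pixels'].sum()); 
show('pics/c1.png',q)
E
```

```text
t 16.05 p [ 0.5018 -0.1702  0.1893] F [-0.8  0.4 -1.8] gap 0.0073 j6 [-0.48  0.24 -0.15  1.18  0.    0.8 ]
tool axes x,y,z [[0.0, 0.0, -1.0], [0.957, 0.291, 0.0], [0.291, -0.957, -0.0]]
shift cm [ 7.93  0.01 -0.01]
turn about tool x -0.0 or 3.141
side [347.8, 267.3] 0.76 1659
side [483.4, 302.3] 0.73 1013
top [412.5, 274.0] 0.7 191
```

View pics/c1.png

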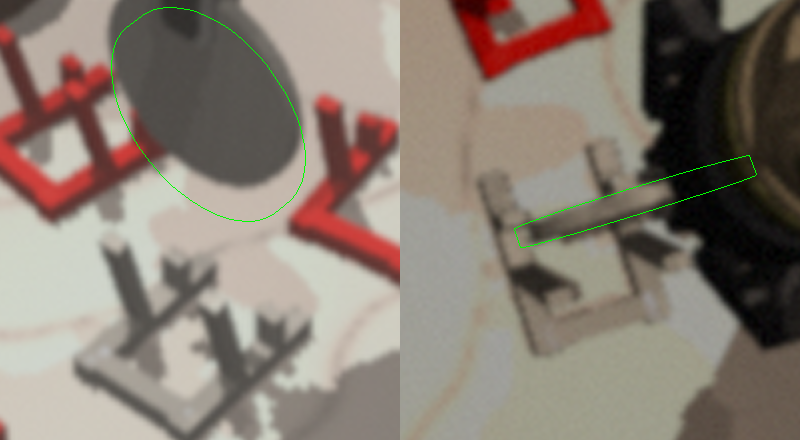

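```bash
python3 - <<'E'
from mf import *
s,M=st();P=s['tcp_pos']
ps=[];ms=[]
for n in('side','top'):
    p=optics.read_camera(n);r=models.outline_of('mirror',p);ps.append(p);ms.append(r[0]['pixels'])
ys,xs=np.where(ms[0]);print(ys.min(),ys.max(),xs.min(),xs.max()); cut=int(np.percentile(ys,25))
ys2,xs2=np.where(ms[1]);print(xs2.min(),xs2.max(),ys2.min(),ys2.max())
def cost(v,pr=0):
    lat,dz,th,dx=v; q=[*(P[:2]+lat*np.array([-np.sin(SY),np.cos(SY)])+dx*np.array([np.cos(SY),np.sin(SY)])),P[2]+dz,SY,th]
    r=rm(ps[0],q);a=ms[0].astype(float);w=np.zeros_like(a);w[cut:]=1
    c=1-(np.minimum(r,a)*w).sum()/(np.maximum(r,a)*w).sum()
    r=rm(ps[1],q);a=ms[1].astype(float);w=np.zeros_like(a);w[:,:410]=1
    c+=1-(np.minimum(r,a)*w).sum()/(np.maximum(r,a)*w).sum()
    return c if not pr else q
best=min((minimize(cost,[0,-.04,t,0],method='Nelder-Mead',options=dict(initial_simplex=np.array([[0,-.04,t,0],[.01,-.04,t,0],[0,-.03,t,0],[0,-.04,t+.15,0],[0,-.04,t,.004]]))) for t in(-.15,0,.15)),key=lambda r:r.fun)
print(best.x,best.fun); q=cost(best.x,1); show('pics/c2.png',q)
E
```

```text
240 292 323 371
394 428 268 282
[-1.20392028e-03 -2.82240927e-02 -9.30075375e-03 -4.89123801e-05] 0.17911241261370103
```

View pics/c2.png

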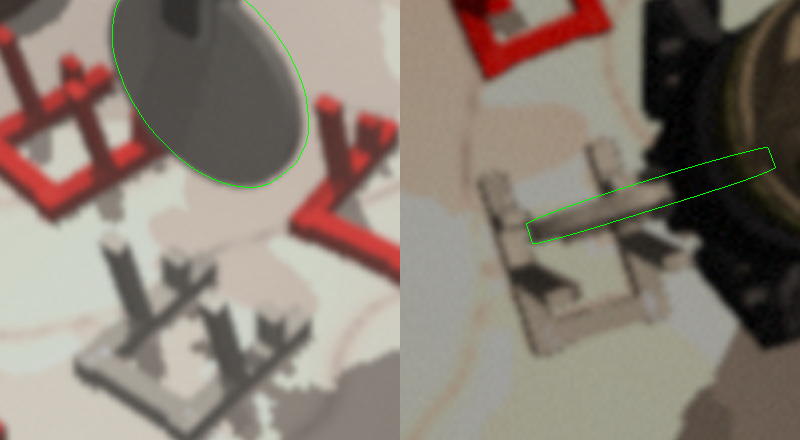

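>>> {"name": "servo_tool", "arguments": {"moves": [[1.5,0,0,0,1],[2,0,0,0,1],[2,0,0,0,1],[1.5,0,0,0,1],[1,0,0,0,1],[0.5,0,0,0,1],[0.5,0,0,0,1],[0.3,0,0,0,1],[0.3,0,0,0,1],[0.2,0,0,0,1]]}}

```text
clock: 17.9
tcp_pos: [0.5019, -0.1702, 0.0913]
orientation: [0.568, 0.421, 0.568, -0.421]
wrist_force: [-0.4, 0.4, -0.9]
finger_gap: 0.0071
```

```bash
python3 - <<'E'
from mf import *
go([*fr(SP,SY,.003,0),.11],SY)
P=st()[0]['tcp_pos']
show('pics/c3.png',[P[0],P[1],P[2]-.028,SY,0])
E
```

```text
t 17.9 p [ 0.5019 -0.1702  0.0913] F [-0.4  0.4 -0.9] gap 0.0071 j6 [-0.48  0.31 -0.31  0.95  0.    0.8 ]
tool axes x,y,z [[0.0, -0.0, -1.0], [0.957, 0.291, 0.0], [0.291, -0.957, 0.0]]
shift cm [-1.87 -0.   -0.01]
turn about tool x -0.0 or 3.142
```

View pics/c3.png

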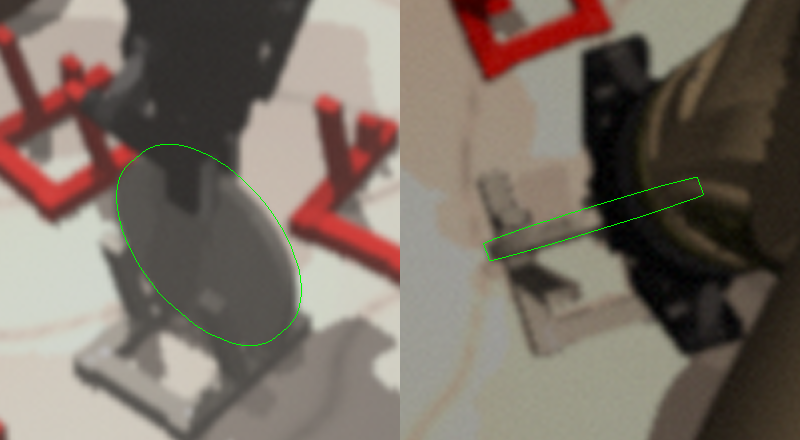

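>>> {"name": "servo_tool", "arguments": {"moves": [[0.2,0,0,0,1],[0.2,0,0,0,1],[0.1,0,0,0,1],[0.1,0,0,0,1],[0,0,0,0,1],[0,0,0,0,1],[0,0,0,0,1],[0,0,0,0,1],[0,0,0,0,1],[0,0,0,0,1]]}}

```text
clock: 19.25
tcp_pos: [0.502, -0.1703, 0.0856]
orientation: [0.568, 0.421, 0.568, -0.421]
wrist_force: [-1.7, -0.1, 4.9]
finger_gap: 0.0069
```

```bash
python3 - <<'E'
from mf import *
go([*fr(SP,SY,.003,0),.11],SY)
E
```

```text
t 19.25 p [ 0.502  -0.1703  0.0856] F [-1.7 -0.1  4.9] gap 0.0069 j6 [-0.48  0.32 -0.32  0.93  0.    0.8 ]
tool axes x,y,z [[0.0, -0.0, -1.0], [0.957, 0.291, 0.0], [0.291, -0.957, 0.0]]
shift cm [-2.44 -0.   -0.02]
turn about tool x 0.0 or -3.142
```

Bottom contact felt (Fz −2 → +5 N) at the expected height. Now I'll open partly and lean it back with the front finger.

>>> {"name": "servo_tool", "arguments": {"moves": [[0,0,0,0,0.75],[0,-0.2,0,0,0.6],[0,-0.3,0,0,0.45],[0,-0.3,0,0,0.35],[0,-0.3,0,0,0.3],[0,-0.3,0,0,0.3],[0,-0.3,0,0,0.3],[0,-0.3,0,0,0.3],[0,-0.3,0,0,0.3],[0,0,0,0,0.3]]}}

```text
clock: 20.5
tcp_pos: [0.4796, -0.1769, 0.0853]
orientation: [0.568, 0.421, 0.568, -0.421]
wrist_force: [-0.3, -0.0, -0.3]
finger_gap: 0.0297
```

```bash
python3 - <<'E'
from mf import *
go([*fr(SP,SY,-.037,0),.086],SY)
show('pics/c4.png')
E
```

```text
t 20.5 p [ 0.4796 -0.1769  0.0853] F [-0.3 -0.  -0.3] gap 0.0297 j6 [-0.51  0.29 -0.37  0.92  0.    0.77]
tool axes x,y,z [[-0.0, 0.0, -1.0], [0.957, 0.291, -0.0], [0.291, -0.957, -0.0]]
shift cm [-0.07 -1.67  0.  ]
turn about tool x -0.0 or 3.141
```

View pics/c4.png

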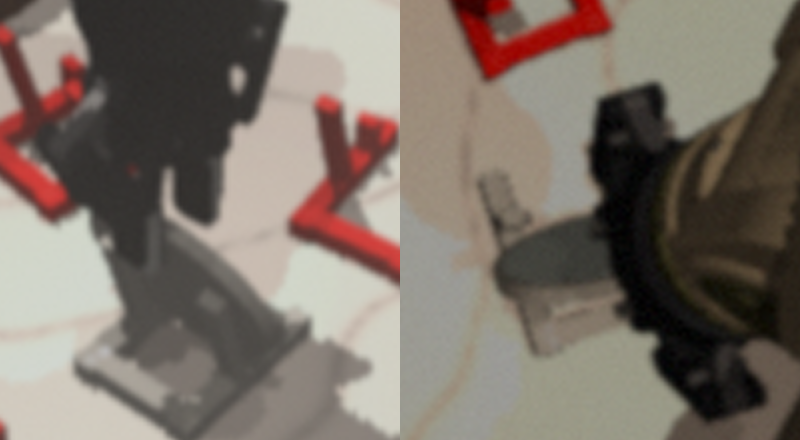

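The mirror has tipped back onto the rear finger or the posts. I'll keep backing off slowly.

>>> {"name": "servo_tool", "arguments": {"moves": [[0,-0.2,0,0,0.3],[0,-0.2,0,0,0.3],[0,-0.2,0,0,0.3],[0,-0.2,0,0,0.3],[0,-0.2,0,0,0.3],[0,-0.2,0,0,0.3],[0,-0.2,0,0,0.3],[0,-0.1,0,0,0.3],[0,0,0,0,0.3],[0,0,0,0,0.3]]}}

```text
clock: 21.85
tcp_pos: [0.4658, -0.1812, 0.0854]
orientation: [0.568, 0.421, 0.568, -0.421]
wrist_force: [1.9, 0.6, 0.3]
finger_gap: 0.0298
```

```bash
python3 - <<'E'
from mf import *
go([*fr(SP,SY,-.037,0),.086],SY)
show('pics/c5.png',[*fr(SP,SY,-.016,0),.055,SY,np.radians(19)])
E
```

```text
t 21.85 p [ 0.4658 -0.1812  0.0854] F [1.9 0.6 0.3] gap 0.0298 j6 [-0.53  0.26 -0.4   0.91  0.    0.74]
tool axes x,y,z [[0.001, 0.0, -1.0], [0.957, 0.291, 0.001], [0.291, -0.957, 0.0]]
shift cm [-0.06 -0.22 -0.01]
turn about tool x 0.0 or -3.142
```

View pics/c5.png

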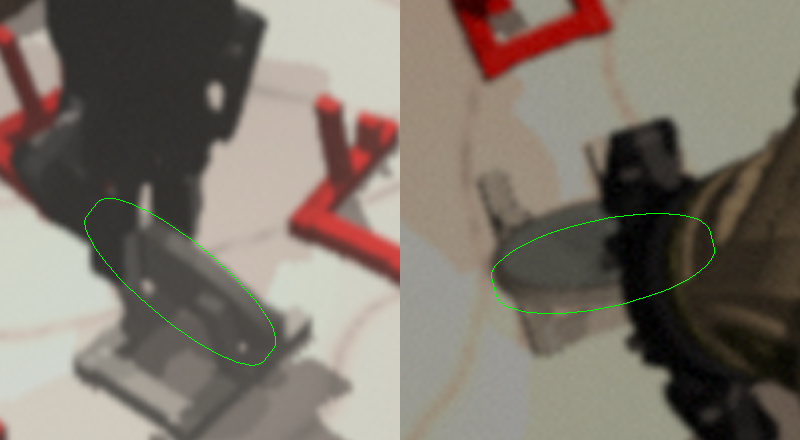

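Both contacts show it resting on the posts, with the front finger just touching at 2 N. Next: centre the fingers, lift straight out and check.

>>> {"name": "servo_tool", "arguments": {"moves": [[0,0.3,0,0,0.3],[0,0.1,0,0,0.25],[0,0,0,0,0.2],[-0.5,0,0,0,0.2],[-1,0,0,0,0.2],[-2,0,0,0,0.2],[-4,0,0,0,0.2],[-5,0,0,0,0.2],[0,-4,0,0,0.2],[0,-4,0,0,0.2]]}}

```text
clock: 23.2
tcp_pos: [0.3926, -0.2039, 0.2119]
orientation: [0.569, 0.421, 0.567, -0.421]
wrist_force: [0.1, -0.9, -0.3]
finger_gap: 0.0341
```

>>> {"name": "servo_tool", "arguments": {"moves": [[0,-4,-5,0,0.2],[0,0,-5,0,0.2],[0,0,-5,0,0.2],[0,0,-5,0,0.2],[0,0,0,0,0.2],[0,0,0,0,0.2],[0,0,0,0,0.2],[0,0,0,0,0.2],[0,0,0,0,0.2],[0,0,0,0,0.2]]}}

```text
clock: 24.45
tcp_pos: [0.2976, -0.0248, 0.2102]
orientation: [0.568, 0.421, 0.568, -0.421]
wrist_force: [-0.6, 0.1, 1.2]
finger_gap: 0.0339
```

```bash
python3 - <<'E'
from mf import *
go([*fr(SP,SY,-.037,0),.086],SY)
ps=[];ms=[]
for n in('side','top'):
    p=optics.read_camera(n);r=models.outline_of('mirror',p);ps.append(p)
    print(n,[(x['location'],x['conf'],int(x['pixels'].sum())) for x in r])
    g=proj(p,[[*fr(SP,SY,-.015,0),.055]])[0]
    ms.append(min(r,key=lambda x:np.hypot(*(np.array(x['location'])-g)))['pixels'].astype(float))
def mk(v): return [*fr(SP,SY,v[0],v[1]),v[2],SY+v[3],v[4]]
def cost(v,ks=(0,1)):
    c=0
    for k in ks:
        r=rm(ps[k],mk(v));c+=1-np.minimum(r,ms[k]).sum()/np.maximum(r,ms[k]).sum()
    return c
x0=np.array([-.015,0,.055,0,.33]);sx=np.vstack([x0]+[x0+d for d in np.diag([.005,.005,.005,.1,.1])])
for ks in((0,1),(1,)):
    b=minimize(cost,x0,args=(ks,),method='Nelder-Mead',options=dict(initial_simplex=sx,maxiter=600));print(ks,np.round(b.x,4),b.fun)
    if ks==(0,1): q=mk(b.x)
show('pics/d1.png',q)
E
```

```text
t 24.45 p [ 0.2976 -0.0248  0.2102] F [-0.6  0.1  1.2] gap 0.0339 j6 [-0.35 -0.23 -0.57  1.22  0.    0.92]
tool axes x,y,z [[-0.0, 0.0, -1.0], [0.957, 0.29, -0.0], [0.29, -0.957, -0.0]]
shift cm [12.41 11.34 19.84]
turn about tool x -0.001 or 3.141
side [([340.4, 313.1], 0.9, 651)]
top [([413.5, 285.1], 0.61, 1149), ([233.2, 258.3], 0.53, 4460)]
(0, 1) [-0.01   -0.0017  0.0544 -0.0074  0.4117] 0.2441999107742827
(1,) [-0.0098 -0.0013  0.0573 -0.0016  0.4017] 0.027942829612975784
```

View pics/d1.png

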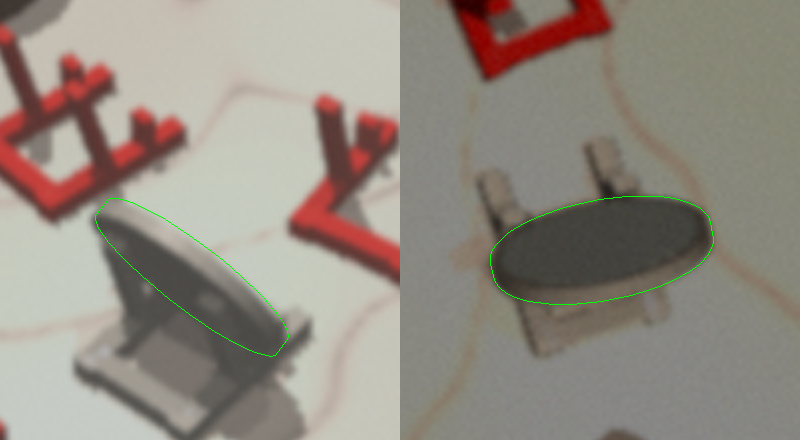

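The mirror stands leaning about 23°, centred to within 2 mm, with the gripper well away. Handing in.

```bash
python3 -c "
from workcell import order
print(order.hand_in())"
```

```text
the job is handed in; nothing more can be done
None
```

The mirror is standing on the chrome easel, leaning back on the posts with its glass towards the lips. I handed the job in at about 24.6 s of the 64 s allowed; no verdict was reported.

I pressed the mirror down at the notch so it rocked up. Because the tool only points straight down, I nudged the raised edge towards upright with the fingers around it before gripping. I then lifted it out, set it in the slot until I felt contact, and leaned it back with the front finger before letting go.

**Last checks:**

| Check | Measured | Required |
|---|---|---|
| Centre x (easel frame) | about -10 mm | -30 to +10 mm |
| Centre y (easel frame) | about -1.5 mm | within 12 mm |
| Height above counter | about 55 mm | 45 to 64 mm |
| Glass turned up | about 23° | 5 to 32° |
| Out of square | under 1° | within 10° |

- **Gripper:** it was well clear of the mirror, and the wrist force was back to about zero.
- **Fit disagreement:** the top-view outline fitted closely. In the side view the model matched less well, probably because the posts and feet hide part of the mirror. The two fits differ by about 3 mm in height and 0.6° in lean, both inside the limits.
- **Forces:** the wrist force peaked at about 27 N while gripping in the tray (limit 120 N). It dropped to normal once I eased back and lifted.
- **Not measured:** I did not re-measure the saucer, varnish bottle, nail buffer and ring cone at the end. The planned path never went near them.

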